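Check a walking frame's brake lever: stop and spring return

TASK

Check the brake lever on the walking-frame handle clamped on the trolley: with the back or outside of the fingers, press the lever in towards the grip until it stops, let it spring all the way out, then press it in to its stop a second time and finish while still holding it firmly against that stop, so that the gap to the grip can be looked at. Push only from the lever's outer side, firmly but without forcing it; do not pinch the lever, do not squeeze it against the grip or lean on the grip, and leave the other things on the trolley where they are.

Things in the scene. Friction and masses are not known exactly. Their poses are not given: they have to be found in the camera images.
- handle_stand: fixed white plastic stand (base plate 120 x 230 x 12 mm) holding a walking-frame handle: a level 25 mm aluminium tube along the stand's y axis, 130 mm above the surface. Origin on the surface under the tube, z up. An upright at y = +115 mm (44 x 22 mm, 146 mm high) carries it. The lever lies on the -x side (roughly the robot's side), level with the tube, and is pressed towards +x
- lever_pivot (a point): the lever's vertical pivot axis at the lever's mid-height (130 mm up), fixed on the stand at x = -42, y = +55 mm; a black bracket 22 mm wide holds it, its top 148 mm above the surface. Open space lies outside the lever and beneath it down to the base plate
- lever_pad (a point): where to press: mid-height of the flat outer face of the aluminium blade, 95 mm from the pivot. The straight blade, 10 mm thick and 20 mm tall, runs along this point's -y axis to a 21 mm ball centred 122 mm from the pivot. The point turns with the lever: x is level, square to the blade, pointing in towards the grip (the pressing direction); z up
- brake_lever (a joint): lever angle, rad: 0 = fully out, growing as pressed in; 0.36 = at its hard stop, where the blade is parallel to the tube with a gap of about 20 mm to the grip. A spring returns it when let go. Pressing at lever_pad takes about 3 N at rest, rising to 7.5 N just before the stop; there resistance rises steeply
- rubber_grip: black rubber hand grip, 33 mm in diameter (38 mm at its collar), on the tube from y = +22 to -106 mm; fixed. Same origin and axes as the stand (the grip's own axis is 130 mm above this origin). Not to be pressed on
- spanner: bystander: loose steel spanner, about 180 mm long, lying flat on the surface on the stand's +x side. Leave alone
- spare_sleeve: bystander: loose spare rubber sleeve, a tube 36 mm in diameter and 90 mm tall standing on end 210 to 260 mm off on the stand's -y side; origin under its centre. Leave alone
- bolt_dish: bystander: loose aluminium dish, 100 mm in diameter and 35 mm tall, on the stand's +y side; origin under its centre. Leave alone
- wipe_jar: bystander: loose white jar with a lid, 60 mm in diameter and 85 mm tall, on the stand's +x, -y side; origin under its centre. Leave alone

How it is judged:
By the outcome, as a careful person would: the job done as asked, in the order asked, and still so for the second after the job is handed in, while the arm keeps its last pose, push and grip.
It also fails if it takes over 35 s, if anything falls off the work surface, if the arm or the gripper's body presses on something with over 40 N, if the wrist force passes 120 N, or if a joint passes its speed limit or range.

ROBOT

A 6-joint arm with a two-finger parallel gripper is mounted at the origin on the work surface. World frame = base frame: x ahead of the robot, y to its left, z up, the work surface at z = 0. Lengths are in mm, angles in rad, forces in N, time in s.
With the tool pointing down it reaches from about 300 to 950 mm from the base axis. Payload 3.1 kg.
Tool frame: the origin (TCP) lies at the very end of the fingers, on their centre line; the grasp point (between the pads) lies 19 mm behind it (grasp_offset is the z of the grasp point in the tool frame, in mm); z points along the fingers, y is the direction in which the jaws open and shut (so a half turn about z gives the same grasp; the last joint's range is limited). The gripper opens to 85 mm and grips with 20 to 120 N. Pads are 22 mm wide; open, the fingers measure 114 mm over their backs; the gripper's body (76 mm by 85 mm) begins 54 mm behind the grasp point. The pads swing forward as they close: fully open they stand 13 mm farther back than shut.
Start: joints at [1.067, 0.308, 1.634, -0, 1.2, -0.07], TCP at [262.727, 567.104, 231.272] pointing down, gripper open.
Joint ranges: [-3.06, 3.06], [-0.79, 1.96], [0.05, 2.63], [-1.19, 4.34], [0.05, 2.64], [-2.94, 2.94]. Speed limits (rad/s): [2.79, 2.79, 3.14, 3.14, 3.14, 3.14].

INTERFACE

Orientations are given as a unit quaternion [w, x, y, z].
In Python, from workcell import * gives the robot as it stands.
- The arm moves only by the tool drive_tool, never from a script. Its argument "motion" is a list that holds one entry, the list of rows, each a list of 4 numbers: the shift along the tool's x, y, z each as a share of 1 m, from -1 to 1, then the turn about the tool's z as a share of 180 degrees, from -1 to 1. A call has 1 to 8 rows; each row is the pose to reach, as a shift and turn from the pose measured when the call began, along the tool's axes at that moment, turning the shorter way round; what a row does not reach only later rows make up. A row lasts 1/8 s, in which the tool goes at most 62.5 mm and 10.7 degrees, less where a joint would pass 70% of its speed; a pose out of reach is approached as far as the arm can. A call with a number of a shift or a turn outside -1 to 1 is refused whole. A call with a gripper value outside its range is refused whole. "gripper" is the closure, from 0 (fully open) to 1 (shut), set as the call begins (left out, the last holds). The fingers move at their own pace and stop on an object; "force" is the grip in N (left out, the last holds). Time passes only in rows, so rows that repeat a pose let the fingers close. It gives the time, the measured TCP pose, the force and the opening at its end, in the units of the state.
- get_state(): the state, without advancing time (a new reading comes with each control period).
- read_camera(name): name is "side" or "top" or "wrist"; returns a dict with "frame" (480x640x3 uint8, blue, green, red), "range_z" (480x640 float32, mm along the optical axis (not along the pixel's ray), 0 where there is no reading), "intrinsics" (3x3 intrinsics, pixels), "extrinsics" (4x4, takes a point from world to camera coordinates). Camera axes: x right, y down, z forward; pixel columns grow to the right and rows downward; lengths in mm; the calibration is good to about 2 mm. A picture is of the moment at which its call begins.
- close_job(): hands the job in, once; it reports no verdict.
The state is a dict: "clock": time; "joint_positions": joint angles; "qvel": joint speeds; "joint_efforts": joint torques, N m; "tool_pos": TCP position; "orientation": TCP orientation; "wrist_force": force on the tool from outside, world axes, zero at the start; "torque": the same for the moment, N m; "gripper_width": opening from 0.0 (shut) to 1.0 (fully open).
Only numpy, scipy, OpenCV 4.12 (cv2) and the standard library are available. Lean on these libraries where they do the work, as an engineer would, in place of code of your own. Each camera call takes 0.05 s, during which the arm holds its last target. There are 200 camera calls.

## Working session

There is one attempt and no reset: what is moved stays moved. The work goes in short steps, Python scripts to look and compute and a tool call to move; the robot and the scene stay as the last step left them, time stands still between calls to the robot, and variables do not carry over. Pictures are saved under pics/ and viewed, about 8 in all and at most 12, crops included, and the job is handed in when it is done.

Besides the shell and the picture viewer there is one more tool, called after "Call:" as name(argument=value, ...), one argument or row to a line, values as JSON. drive_tool: Moves the arm, as the interface text tells. Shift numbers are shares of 1 m and turn numbers shares of 180 degrees, none past 1 either way. Its arguments: {"type":"object","properties":{"motion":{"type":"array","items":{"type":"array","items":{"type":"array","items":{"type":"number"}}}},"gripper":{"type":"number"},"force":{"type":"number"}},"required":["motion"]}

```bash
mkdir -p pics; python3 - <<'E'
from workcell import *
import cv2,numpy as np
s=get_state();print(s)
for n in ["top","side"]:
    c=read_camera(n);cv2.imwrite(f"pics/{n}0.png",c["frame"]);np.savez(f"pics/{n}0.npz",**c)
    print(n,c["intrinsics"],c["extrinsics"])
E
```

```text
{'clock': 0.0, 'joint_positions': array([ 1.06727657e+00,  3.09015840e-01,  1.63522368e+00,  5.56961386e-06,
        1.19971847e+00, -6.97100820e-02]), 'qvel': array([ 1.42812106e-03, -5.56236748e-05, -1.75098225e-04,  6.79512368e-04,
       -2.12660429e-04, -2.71083939e-04]), 'joint_efforts': array([-4.21068944e-04, -4.15253127e+01, -2.76665354e+01,  1.95022068e-05,
        1.01763324e-02,  1.72855351e-05]), 'tool_pos': array([262.32559521, 566.34911812, 230.02266661]), 'orientation': array([-3.36836513e-04,  2.15208858e-01,  9.76567329e-01, -1.13368900e-03]), 'wrist_force': array([ 0.74246283, -0.19946571, -0.02626453]), 'torque': array([-0.05369719, -0.02296772, -0.05330265]), 'gripper_width': 0.9986410445163766}
top [[531.25065026   0.         310.84984683]
 [  0.         531.25065026 241.73681149]
 [  0.           0.           1.        ]] [[ 7.02064656e-03 -9.99869995e-01 -1.45156238e-02  6.47991400e+01]
 [-9.90567848e-01 -4.96740372e-03 -1.36933063e-01  6.37102355e+02]
 [ 1.36843156e-01  1.53400688e-02 -9.90473944e-01  9.55337211e+02]
 [ 0.00000000e+00  0.00000000e+00  0.00000000e+00  1.00000000e+00]]
side [[610.76138877   0.         318.93676027]
 [  0.         610.76138877 226.30218759]
 [  0.           0.           1.        ]] [[ 9.80157832e-01 -1.98216945e-01  8.16414400e-04 -6.04639036e+02]
 [-1.47390786e-01 -7.31570521e-01 -6.65642944e-01  1.86255935e+02]
 [ 1.32538975e-01  6.52314813e-01 -7.46269927e-01  1.23402367e+03]
 [ 0.00000000e+00  0.00000000e+00  0.00000000e+00  1.00000000e+00]]
```

View pics/top0.png

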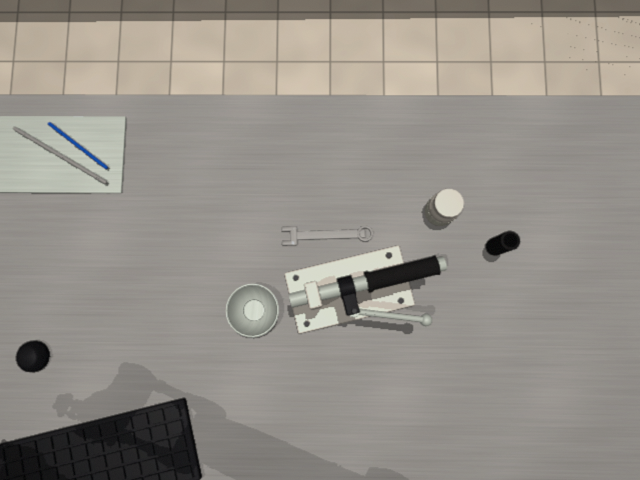

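View pics/side0.png

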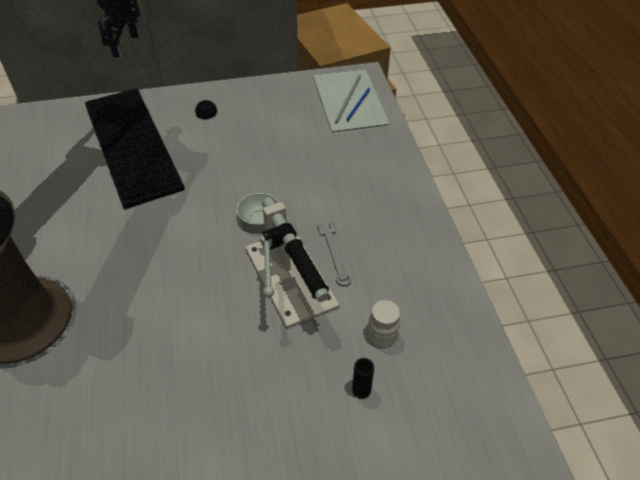

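The top view shows the bracket at (350,300), lever ball at (427,321), tube end at (443,263) and plate corners at (286,272), (400,247), (413,304), (300,332). In the side view the ball is at (268,291), the tube end at (322,295) and the bracket at (275,237).

```bash
cat > h.py <<'E'
import numpy as np,cv2
def proj(c,P):
    q=(c["extrinsics"]@np.append(P,1))[:3];q=c["intrinsics"]@q;return q[:2]/q[2]
def onz(c,uv,z):
    E=c["extrinsics"];R=E[:3,:3];o=-R.T@E[:3,3];d=R.T@np.linalg.inv(c["intrinsics"])@[*uv,1];return o+d*(z-o[2])/d[2]
def dep(c,uv):
    u,v=uv;w=c["range_z"][v-1:v+2,u-1:u+2];w=w[w>0];z=np.median(w) if len(w) else np.nan
    E=c["extrinsics"];return E[:3,:3].T@(np.linalg.inv(c["intrinsics"])@[u,v,1]*z-E[:3,3])
def tri(c1,a,c2,b):
    X=cv2.triangulatePoints(c1["intrinsics"]@c1["extrinsics"][:3],c2["intrinsics"]@c2["extrinsics"][:3],np.float64(a).reshape(2,1),np.float64(b).reshape(2,1));return (X[:3]/X[3]).ravel()
E
python3 - <<'E'
from h import *
np.set_printoptions(precision=1,suppress=True)
t=np.load("pics/top0.npz");s=np.load("pics/side0.npz")
C=np.array([onz(t,p,12)[:2] for p in [(286,272),(400,247),(413,304),(300,332)]]);print(C)  # +x+y,+x-y,-x-y,-x+y
print([np.linalg.norm(C[i]-C[i-1]) for i in range(4)])
ey=C[0]+C[3]-C[1]-C[2];yaw=np.arctan2(-ey[0],ey[1]);o=C.mean(0);print("plate c",o,"yaw",yaw)
for n,a in dict(ball=(427,321),tube=(443,263),brk=(350,300),blade=(400,316),grip=(404,272)).items(): print(n,dep(t,a),onz(t,a,135))
for n,a in dict(ball=(268,291),tube=(322,295),brk=(275,237)).items(): print("side",n,dep(s,a))
print("tri ball",tri(t,(427,321),s,(268,291)),"tube",tri(t,(443,263),s,(322,295)))
cv2.imwrite("pics/c.png",np.hstack([cv2.resize(t["frame"][230:350,270:460],None,fx=3.5,fy=3.5,interpolation=2)]))
cv2.imwrite("pics/d.png",cv2.resize(s["frame"][180:340,220:360],None,fx=3.5,fy=3.5,interpolation=2))
E
```

```text
[[ 582.   116.7]
 [ 631.7 -103.5]
 [ 522.3 -126.5]
 [ 468.    88.5]]
[np.float64(117.38602262643467), np.float64(225.7349239089733), np.float64(111.8410728996091), np.float64(221.77222565938874)]
plate c [551.   -6.2] yaw 0.23462484671449896
ball [ 491.6 -126.6  140. ] [ 491.6 -127.6  135. ]
tube [ 588.2 -155.2  142.3] [ 588.9 -156.9  135. ]
brk [525.2   1.4 147. ] [525.6   0.7 135. ]
blade [499.5 -82.3 138.6] [499.5 -82.8 135. ]
grip [572.3 -88.8 146.8] [573.3 -90.7 135. ]
side ball [ 495.6 -131.6  137.8]
side tube [ 590.1 -159.7  138. ]
side brk [529.2  10.1 119.4]
tri ball [ 494.  -128.2  133.4] tube [ 590.  -157.1  134.2]
```

View pics/c.png

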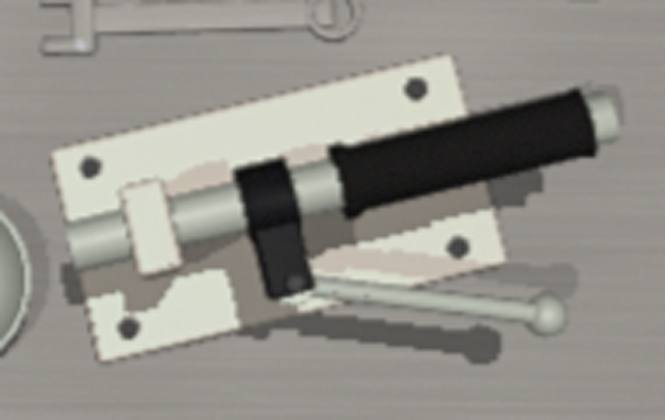

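```bash
cat >> h.py <<'E'
def geo(o,yaw,th,d=95,off=0):
    "world xy of point d along lever at angle th, off mm outwards of blade centre line; press yaw"
    R=lambda a:np.array([[np.cos(a),-np.sin(a)],[np.sin(a),np.cos(a)]])
    p=np.array([-42,55.])+R(th-.36)@[-off,-d]
    return o+R(yaw)@p, yaw+th-.36
def plan(s,pts):
    "pts: (x,y,z,yaw of tool y) -> rows"
    from scipy.spatial.transform import Rotation as Ro
    q=s["orientation"];R=Ro.from_quat([*q[1:],q[0]]).as_matrix();yw=np.arctan2(R[1,1],R[0,1])
    for x,y,z,a in pts: print(np.round(np.r_[R.T@(np.array([x,y,z])-s["tool_pos"])/1000,((yw-a+np.pi)%(2*np.pi)-np.pi)/np.pi],4).tolist())
E
python3 - <<'E'
from h import *
np.set_printoptions(precision=1,suppress=True)
t=np.load("pics/top0.npz")
f=lambda x,y:(270+x/3.5-.4,230+y/3.5-.4)
a=onz(t,f(589,123),131)[:2];b=onz(t,f(80,243),131)[:2];pv=onz(t,f(295,283),147)[:2];ball=onz(t,f(547,314),131)[:2]
yaw=np.arctan2(-(b-a)[0],(b-a)[1]);R=np.array([[np.cos(yaw),-np.sin(yaw)],[np.sin(yaw),np.cos(yaw)]])
o=a-R@[0,-106];print("yaw",yaw,"o",o,"pv",pv,"from model",o+R@[-42,55],"ball",ball,np.linalg.norm(ball-pv))
print("model ball",geo(o,yaw,0,122))
for th in(0,.36):print(th,geo(o,yaw,th,95,5))
from workcell import get_state
p,y=geo(o,yaw,0,95,5+14.5+45);print("pre",p,y);plan(get_state(),[(*p,230,y)])
E
```

```text
yaw 0.23706234587743674 o [561.4 -46. ] pv [508.1  -5. ] from model [507.7  -2.4] ball [ 494.3 -126.6] 122.4309641694794
model ball (array([ 492.7, -123.5]), np.float64(-0.12293765412256324))
0 (array([491.1, -96.1]), np.float64(-0.12293765412256324))
0.36 (array([525.1, -95.9]), np.float64(0.2370623458774367))
pre [432.  -88.8] -0.12293765412256324
[-0.4294, -0.5232, 0.0012, 0.401]
```

Call:
drive_tool(
  motion=[
    [[-0.429,-0.526,0,0.4],[-0.429,-0.526,0,0.4],[-0.429,-0.526,0,0.4],[-0.429,-0.526,0,0.4],[-0.429,-0.526,0,0.4],[-0.429,-0.526,0,0.4],[-0.429,-0.526,0,0.4],[-0.429,-0.526,0,0.4]],
  ],
  gripper=1,
  force=40,
)

```text
clock: 1.1
tool_pos: [386.2, 80.7, 231.2]
orientation: [0.001, 0.748, 0.663, -0.001]
wrist_force: [0.6, 1.2, 0.6]
gripper_width: 0.001
```

```bash
python3 - <<'E'
from h import *
from workcell import get_state
s=get_state();print(s["clock"],s["tool_pos"],s["gripper_width"],s["joint_positions"])
o=np.array([562,-48.5]);p,y=geo(o,.237,0,95,5+14.5+45);plan(s,[(*p,230,y),(*p,116,y)])
E
```

```text
1.1 [386.17696846  80.71071428 231.16664071] 0.0007169661613454581 [ 9.69353467e-02 -1.60232752e-01  2.13724794e+00 -1.86524787e-03
  1.16503945e+00  2.17676394e-01]
[-0.1652, 0.0667, 0.0015, 0.001]
[-0.165, 0.0667, 0.1155, 0.001]
```

Call:
drive_tool(
  motion=[
    [[-0.165,0.067,0,0],[-0.165,0.067,0,0],[-0.165,0.067,0,0],[-0.165,0.067,0,0],[-0.165,0.067,0.06,0],[-0.165,0.067,0.09,0],[-0.165,0.067,0.115,0],[-0.165,0.067,0.115,0]],
  ],
)

```text
clock: 2.1
tool_pos: [430.1, -89.6, 114.3]
orientation: [-0.002, 0.748, 0.664, -0.002]
wrist_force: [-0.5, -0.2, 0.6]
gripper_width: -0.002
```

```bash
python3 - <<'E'
from h import *
from workcell import *
s=get_state();print(s["clock"],s["tool_pos"],s["wrist_force"])
a=read_camera("top");b=read_camera("side")
f=lambda c,y0,x0,n,k:cv2.resize(c["frame"][y0:y0+n,x0:x0+n],(400,400),interpolation=2)
cv2.imwrite("pics/e.png",np.hstack([f(a,240,300,150,0),f(b,190,190,150,0)]))
o=np.array([562,-48.5])
plan(s,[(*geo(o,.237,0,95,5+14.5+k)[0],116,.237-.36) for k in(20,8,4,0)])
E
```

```text
2.1 [430.14932278 -89.55094551 114.2646345 ] [-0.5252735  -0.18965941  0.57036133]
[-0.0015, 0.0276, -0.0019, 0.0013]
[-0.0016, 0.0396, -0.002, 0.0013]
[-0.0016, 0.0436, -0.002, 0.0013]
[-0.0016, 0.0476, -0.002, 0.0013]
```

View pics/e.png

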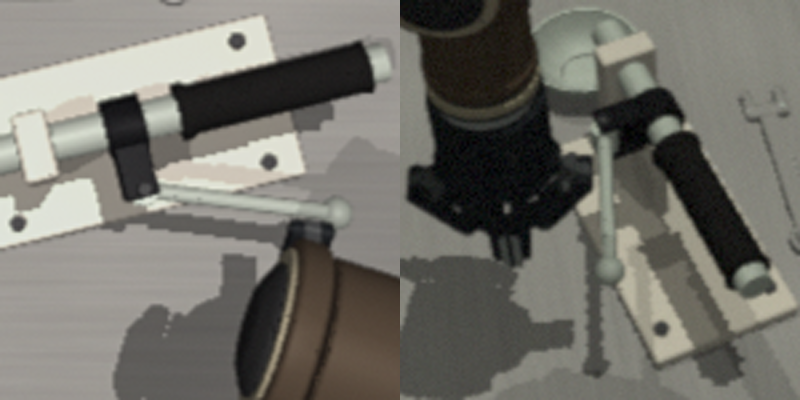

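Pushing out from the hand at about half height are the knuckles of the fingers (crop (590,175) in the side view, (310,230) in the top view). I need their height to know they clear the grip.

```bash
python3 - <<'E'
from h import *
from workcell import *
from scipy.spatial.transform import Rotation as Ro
np.set_printoptions(precision=0,suppress=True)
s=get_state();q=s["orientation"];R=Ro.from_quat([*q[1:],q[0]]).as_matrix()
for n in("side","top"):
    c=read_camera(n);Z=c["range_z"];v,u=np.nonzero(Z>0)
    P=np.linalg.inv(c["intrinsics"])@np.c_[u,v,np.ones(len(u))].T*Z[v,u];E=c["extrinsics"];W=(E[:3,:3].T@(P-E[:3,3:4])).T
    T=(W-s["tool_pos"])@R;k=(abs(T[:,0])<45)&(abs(T[:,1])<75)&(T[:,2]<5)&(T[:,2]>-110);T=T[k];W=W[k]
    for z in range(-100,5,5):
        m=(T[:,2]>=z)&(T[:,2]<z+5)
        if m.sum(): print(n,z,m.sum(),"y",T[m,1].min(),T[m,1].max(),"x",T[m,0].min(),T[m,0].max())
E
```

```text
side -100 131 y -58.0454442103773 58.29428718924096 x -22.147580556123344 7.272314152981166
side -95 183 y -59.884296666126524 61.52631263106674 x -21.661817848101837 11.519718334859734
side -90 148 y -61.453755057808664 61.606719983076644 x -21.176778851768812 11.551436646603591
side -85 93 y -58.04505176401362 55.40894414336098 x -20.18624736618547 -2.9115137827936266
side -80 86 y -59.096667850081026 57.01332439165422 x -20.011840370251985 -3.054078507063633
side -75 96 y -50.943938711153734 51.236162587289876 x -19.83768651637162 8.095727425613834
side -70 77 y -51.6779855773445 49.08702825107902 x -19.840094691483504 12.124828066789691
side -65 62 y -43.69198035486486 45.243325412327316 x -17.572709705508746 9.803273085102628
side -60 122 y -40.60745382463169 39.510579631843214 x -15.681585663356083 8.95199289813542
side -55 119 y -34.94462959454444 35.4839568986195 x -16.61153493675842 11.348168950231148
side -50 54 y -32.19361193416119 29.731965888614926 x -17.655524525574926 8.20182736866611
side -45 39 y -24.66827043105663 18.447646565302055 x -15.21775712462795 3.1632179181
[... 1275 characters left out ...]
5 2 y 42.394995530563676 47.00887614931816 x 10.609203872677602 11.23188947835849
top -70 4 y 39.075616502724586 45.45469635678761 x 10.401738337356543 11.16374781788233
top -65 1 y 35.66870816576007 35.66870816576007 x 11.08083731221595 11.08083731221595
top -60 1 y 37.204660785344906 37.204660785344906 x 11.011174404403812 11.011174404403812
top -30 15 y 61.991845321367364 67.33767651143918 x -31.697734079189093 41.57181033430663
top -25 247 y 57.5998290488647 73.99841906539157 x -33.99704453767892 44.96725495901054
top -20 48 y 55.97523651087153 74.33941785716867 x -36.6365309155164 44.54819679120886
top -15 1 y 73.12581670959165 73.12581670959165 x -21.063965181631335 -21.063965181631335
```

Fingers are slim (±13 mm) up to 40 mm above the tip and the links reach ±40 only at 60 mm, so at tip height 115 they clear the grip. Approach and first press.

```bash
python3 - <<'E'
from h import *
from workcell import *
s=get_state();o=np.array([562,-48.5]);g=lambda th,off:(*geo(o,.237,th,95,off)[0],116,.237+th-.36)
plan(s,[g(0,38),g(0,24),g(0,18),g(.06,18),g(.12,18),g(.18,18),g(.24,18),g(.3,18)])
E
```

```text
[-0.0003, 0.0251, 0.0018, 0.0012]
[-0.0004, 0.0391, 0.0019, 0.0012]
[-0.0004, 0.0451, 0.0019, 0.0012]
[-0.0013, 0.0508, 0.0019, -0.0179]
[-0.0019, 0.0566, 0.0019, -0.037]
[-0.0021, 0.0624, 0.0019, -0.0561]
[-0.002, 0.0682, 0.0019, -0.0752]
[-0.0016, 0.0739, 0.002, -0.0943]
```

Call:
drive_tool(
  motion=[
    [[0,0.025,0,0],[0,0.039,0,0],[0,0.045,0,0],[-0.001,0.051,0,-0.018],[-0.002,0.057,0,-0.037],[-0.002,0.062,0,-0.056],[-0.002,0.068,0,-0.075],[-0.002,0.068,0,-0.075]],
  ],
)

```text
clock: 3.3
tool_pos: [499.0, -101.2, 117.5]
orientation: [-0.001, 0.665, 0.747, -0.002]
wrist_force: [-5.3, -0.6, 3.4]
gripper_width: 0.002
```

```bash
cat > st.py <<'E'
from h import *
from workcell import *
import sys
s=get_state();o=np.array([562,-48.5]);f=s["wrist_force"]
print(s["clock"],s["tool_pos"],f,"along press %.1f"%-(f@[np.cos(.237),np.sin(.237),0]))
g=lambda th,off:(*geo(o,.237,th,95,off)[0],116,.237+min(th,.36)-.36)
plan(s,[g(th,18) for th in (.24,.28,.3,.32,.34,.36,.38)])
if len(sys.argv)>1:
    c=read_camera("top");d=read_camera("side");f=lambda c,y0,x0,n:cv2.resize(c["frame"][y0:y0+n,x0:x0+n],(400,400),interpolation=2)
    cv2.imwrite(f"pics/{sys.argv[1]}.png",np.hstack([f(c,230,320,130),f(d,200,220,130)]))
E
python3 st.py f
```

```text
3.3 [ 498.98616671 -101.19519991  117.45465628] [-5.28970943 -0.64862333  3.37432208] along press 5.3
[-0.0004, 0.0025, 0.0014, -0.0003]
[-0.0011, 0.0063, 0.0014, -0.0131]
[-0.0013, 0.0082, 0.0014, -0.0194]
[-0.0016, 0.0101, 0.0014, -0.0258]
[-0.0018, 0.012, 0.0014, -0.0322]
[-0.0019, 0.014, 0.0014, -0.0385]
[-0.002, 0.0159, 0.0014, -0.0385]
```

View pics/f.png

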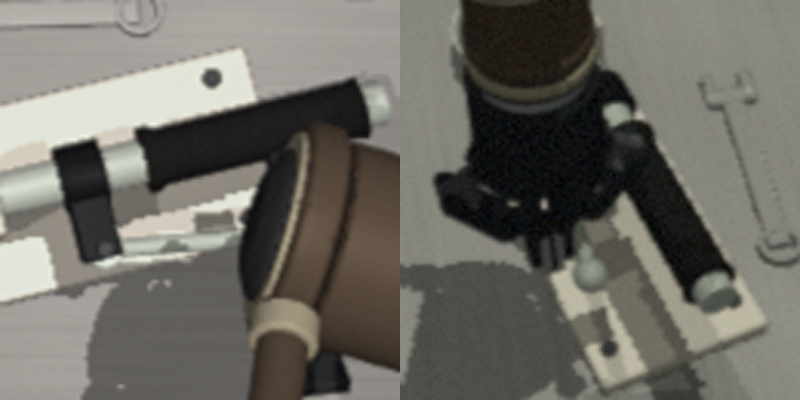

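The lever is moving with the finger next to it (side crop: finger tip (545,260), ball (592,272)); force 5.3 N. Creep to the stop.

Call:
drive_tool(
  motion=[
    [[-0.001,0.006,0,-0.013],[-0.001,0.008,0,-0.019],[-0.002,0.01,0,-0.026],[-0.002,0.011,0,-0.032],[-0.002,0.012,0,-0.036],[-0.002,0.012,0,-0.036]],
  ],
)

```text
clock: 4.15
tool_pos: [508.6, -101.8, 117.1]
orientation: [-0.003, 0.622, 0.783, -0.003]
wrist_force: [-6.2, -1.6, 5.0]
gripper_width: -0.0
```

```bash
python3 st.py
```

```text
4.15 [ 508.6336741  -101.80319681  117.08732248] [-6.20047823 -1.5726224   5.00778378] along press 6.4
[0.0021, -0.0069, 0.0011, 0.0354]
[0.001, -0.0031, 0.0011, 0.0226]
[0.0005, -0.0013, 0.0011, 0.0163]
[0.0001, 0.0006, 0.0011, 0.0099]
[-0.0003, 0.0025, 0.0011, 0.0035]
[-0.0007, 0.0044, 0.0011, -0.0028]
[-0.001, 0.0063, 0.001, -0.0028]
```

Call:
drive_tool(
  motion=[
    [[0,0.002,-0.001,0],[0,0.003,-0.001,0],[-0.001,0.004,-0.001,0],[-0.001,0.004,-0.001,0]],
  ],
)

```text
clock: 4.65
tool_pos: [509.5, -101.6, 117.2]
orientation: [-0.005, 0.622, 0.783, -0.005]
wrist_force: [-7.0, 0.3, 3.3]
gripper_width: 0.001
```

```bash
python3 st.py
```

```text
4.65 [ 509.53845417 -101.63502463  117.2105022 ] [-7.01165092  0.33237201  3.28520371] along press 6.7
[0.0021, -0.0078, 0.0013, 0.0351]
[0.001, -0.0041, 0.0013, 0.0224]
[0.0006, -0.0022, 0.0012, 0.016]
[0.0001, -0.0003, 0.0012, 0.0097]
[-0.0003, 0.0016, 0.0012, 0.0033]
[-0.0006, 0.0035, 0.0012, -0.0031]
[-0.001, 0.0054, 0.0011, -0.0031]
```

Call:
drive_tool(
  motion=[
    [[0,0.002,0,0],[0,0.004,0,0],[-0.001,0.005,0,0],[-0.001,0.006,0,0],[-0.001,0.006,0,0]],
  ],
)

```text
clock: 5.28
tool_pos: [512.6, -101.0, 116.8]
orientation: [-0.008, 0.622, 0.783, -0.007]
wrist_force: [-7.1, -0.7, 4.0]
gripper_width: -0.0
```

```bash
python3 st.py
```

```text
5.275 [ 512.59652704 -101.01903377  116.8005607 ] [-7.05739262 -0.67253881  3.99752834] along press 7.0
[0.0022, -0.0109, 0.001, 0.035]
[0.0011, -0.0072, 0.001, 0.0222]
[0.0006, -0.0053, 0.0009, 0.0159]
[0.0002, -0.0034, 0.0009, 0.0095]
[-0.0002, -0.0015, 0.0008, 0.0032]
[-0.0005, 0.0004, 0.0008, -0.0032]
[-0.0009, 0.0023, 0.0007, -0.0032]
```

Call:
drive_tool(
  motion=[
    [[0,0.003,0,0],[0,0.005,0,0],[0,0.006,0,0],[0,0.006,0,0]],
  ],
)

```text
clock: 5.78
tool_pos: [514.2, -100.6, 116.7]
orientation: [-0.012, 0.622, 0.783, -0.01]
wrist_force: [-10.5, -4.4, 8.5]
gripper_width: 0.001
```

```bash
python3 st.py
```

```text
5.775 [ 514.15033474 -100.60169282  116.69513511] [-10.51159774  -4.43201739   8.51909924] along press 11.3
[0.0021, -0.0125, 0.0011, 0.0351]
[0.0011, -0.0088, 0.001, 0.0224]
[0.0006, -0.0069, 0.0009, 0.016]
[0.0002, -0.005, 0.0008, 0.0097]
[-0.0002, -0.0031, 0.0008, 0.0033]
[-0.0006, -0.0012, 0.0007, -0.0031]
[-0.0009, 0.0007, 0.0007, -0.0031]
```

Force jumps to 11 N at the predicted stop angle (0.36–0.37), so it seems to be at the stop. The upward component (8.5 N) needs a look.

```bash
python3 - <<'E'
from h import *
from workcell import *
from scipy.spatial.transform import Rotation as Ro
s=get_state();print(s["wrist_force"],s["torque"],s["orientation"])
d=read_camera("side");w=read_camera("wrist")
f=cv2.convertScaleAbs(cv2.resize(d["frame"][205:305,215:315],(600,600),interpolation=2),alpha=1.8,beta=20)
cv2.imwrite("pics/g.png",f)
E
```

```text
[-10.51159774  -4.43201739   8.51909924] [-0.65581469  1.56954143 -0.01821992] [-0.01150778  0.62229004  0.78263342 -0.01037309]
```

View pics/g.png

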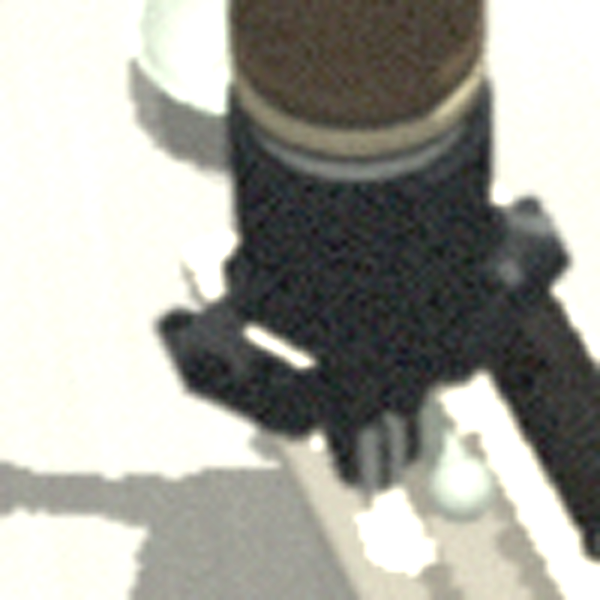

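Moment and force are consistent with one contact about 15–20 mm above the finger tips, i.e. on the blade. The link clears the grip, so the upward part is friction. Back off fully.

Call:
drive_tool(
  motion=[
    [[0,-0.01,-0.001,0],[0.001,-0.02,-0.002,0.03],[0.001,-0.035,-0.002,0.06],[0.001,-0.05,-0.002,0.09],[0.001,-0.062,-0.002,0.115],[0.001,-0.062,-0.002,0.115],[0.001,-0.062,-0.002,0.115],[0.001,-0.062,-0.002,0.115]],
  ],
)

```text
clock: 6.88
tool_pos: [454.3, -113.6, 120.8]
orientation: [-0.009, 0.753, 0.658, -0.012]
wrist_force: [0.3, 0.2, 0.1]
gripper_width: 0.001
```

```bash
python3 st.py h;python3 - <<'E'
from h import *
from workcell import *
s=get_state();print(s["orientation"])
o=np.array([562,-48.5]);g=lambda th,off:(*geo(o,.237,th,95,off)[0],118,.237+min(th,.36)-.36)
plan(s,[g(0,25),g(0,18),g(.06,18),g(.12,18),g(.18,18),g(.24,18),g(.3,18),g(.34,18),g(.36,18),g(.38,18)])
E
```

```text
6.875 [ 454.34546386 -113.59655429  120.77851158] [0.27939394 0.21381776 0.1433315 ] along press -0.3
[0.0184, 0.0452, 0.0033, -0.0797]
[0.0188, 0.0491, 0.0032, -0.0925]
[0.019, 0.051, 0.0032, -0.0988]
[0.0192, 0.0529, 0.0031, -0.1052]
[0.0195, 0.0548, 0.0031, -0.1116]
[0.0199, 0.0567, 0.003, -0.1179]
[0.0202, 0.0586, 0.0029, -0.1179]
[-0.00925235  0.75263344  0.65826425 -0.01206119]
[0.0196, 0.0153, 0.0021, -0.0034]
[0.0197, 0.0223, 0.0019, -0.0034]
[0.0189, 0.028, 0.0017, -0.0225]
[0.0184, 0.0338, 0.0015, -0.0416]
[0.0182, 0.0396, 0.0014, -0.0607]
[0.0184, 0.0454, 0.0012, -0.0798]
[0.0189, 0.0512, 0.001, -0.0989]
[0.0195, 0.055, 0.0009, -0.1116]
[0.0198, 0.0569, 0.0008, -0.118]
[0.0202, 0.0588, 0.0008, -0.118]
```

View pics/h.png

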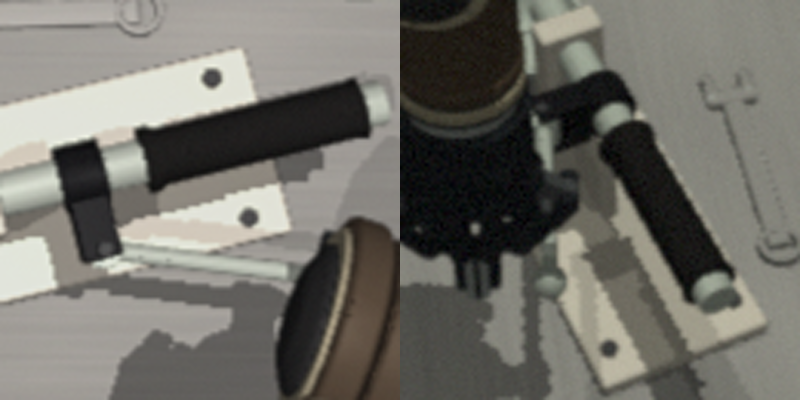

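The lever is fully out again and the force reads zero (top crop: blade from (105,250) to (290,270), as at rest). Second press.

Call:
drive_tool(
  motion=[
    [[0.019,0.003,0,0],[0.0195,0.015,0,0],[0.019,0.026,0,-0.02],[0.018,0.038,0,-0.058],[0.019,0.05,0,-0.097],[0.0195,0.056,0,-0.117],[0.02,0.06,0,-0.117],[0.02,0.06,0,-0.117]],
  ],
)

```text
clock: 7.98
tool_pos: [513.7, -101.9, 118.1]
orientation: [-0.015, 0.619, 0.785, -0.012]
wrist_force: [-6.8, 0.2, 5.0]
gripper_width: -0.001
```

```bash
python3 st.py
```

```text
7.975 [ 513.71727752 -101.93452166  118.0918152 ] [-6.79670109  0.22630147  5.04697907] along press 6.6
[0.0034, -0.0117, 0.0026, 0.0376]
[0.0023, -0.008, 0.0024, 0.0249]
[0.0018, -0.0061, 0.0023, 0.0185]
[0.0014, -0.0042, 0.0023, 0.0121]
[0.001, -0.0023, 0.0022, 0.0058]
[0.0006, -0.0004, 0.0021, -0.0006]
[0.0003, 0.0015, 0.002, -0.0006]
```

Call:
drive_tool(
  motion=[
    [[0,0.003,-0.001,0],[0,0.005,-0.002,0],[0,0.007,-0.002,0],[0,0.007,-0.002,0],[0,0.007,-0.002,0]],
  ],
)

```text
clock: 8.6
tool_pos: [514.1, -101.7, 118.3]
orientation: [-0.021, 0.618, 0.785, -0.018]
wrist_force: [-13.8, -4.3, 7.1]
gripper_width: -0.001
```

```bash
python3 st.py
```

```text
8.6 [ 514.13353718 -101.73893194  118.32771246] [-13.768329    -4.33808779   7.11778698] along press 14.4
[0.0033, -0.0121, 0.003, 0.0383]
[0.0022, -0.0084, 0.0028, 0.0256]
[0.0017, -0.0065, 0.0027, 0.0192]
[0.0013, -0.0046, 0.0026, 0.0129]
[0.0009, -0.0027, 0.0025, 0.0065]
[0.0005, -0.0008, 0.0024, 0.0001]
[0.0001, 0.0011, 0.0023, 0.0001]
```

```bash
python3 st.py i; python3 -c "
from workcell import *
for i in range(4): read_camera('top')
s=get_state();print(s['clock'],s['wrist_force'],s['tool_pos'])"
```

```text
8.6 [ 514.13353718 -101.73893194  118.32771246] [-13.768329    -4.33808779   7.11778698] along press 14.4
[0.0033, -0.0121, 0.003, 0.0383]
[0.0022, -0.0084, 0.0028, 0.0256]
[0.0017, -0.0065, 0.0027, 0.0192]
[0.0013, -0.0046, 0.0026, 0.0129]
[0.0009, -0.0027, 0.0025, 0.0065]
[0.0005, -0.0008, 0.0024, 0.0001]
[0.0001, 0.0011, 0.0023, 0.0001]
8.9 [-13.44602406  -3.56190803   6.60842675] [ 514.14399401 -101.71123689  118.32448364]
```

View pics/i.png

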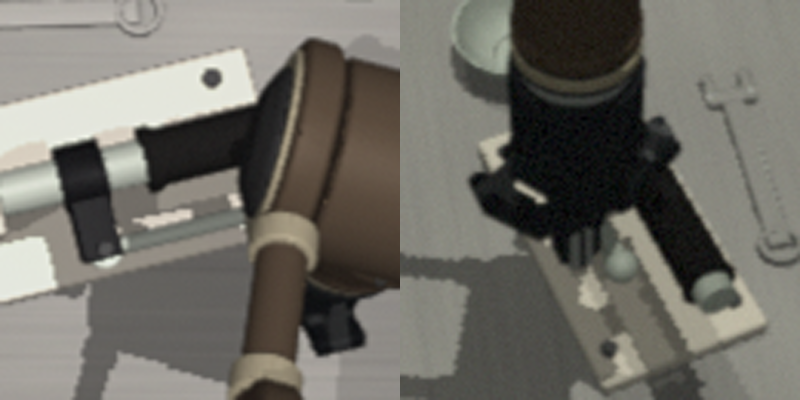

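The blade runs from (125,243) to (245,215) in the top crop, slope −0.23. That is parallel to the tube (0.237 rad), so the lever is at its stop. The force holds steady at about 14 N.

```bash
python3 -c "
from workcell import *
print(close_job())"
```

```text
the job is handed in; nothing more can be done
None
```

I pressed the lever in to its stop with the back of the closed fingers, about 95 mm from the pivot. I then backed off until it had sprung fully out, pressed it to the stop a second time, and handed in at about 9 s while still holding it there.

- **First press:** the force rose to about 7 N, then jumped to about 11 N at the angle where the stop was expected.
- **Release:** the wrist force read zero, and the picture showed the lever back in its rest position.
- **Second press:** the final hold was about 14 N, steady over the last 0.3 s. In the picture the blade is parallel to the tube.
- **Grip and other items:** the pictures showed the gripper's links clear of the grip. At the first stop, the force and moment readings also fitted a single contact, on the blade. I never moved near the spanner, dish, jar or sleeve, though I made no separate check of them at the end.

Two readings were off from a clean push: there was about 7 N of vertical force, which I put down to friction on the blade, and the tool had tilted about 3°. I did not measure the gap to the grip directly.

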